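# Release the bar clamp from the dustpan handle

## Task

Free the dustpan handle from the bar clamp: press down the red ratchet release on top of the black sliding jaw with the fingertips and, keeping it pressed, push the jaw back along its bar until it meets the orange stop collar, then take the fingers away. Lift nothing, do not shift the collar, and leave the dustpan, the cup, the bottle and the soap holder where they are.

Things in the scene. Friction and masses are not known exactly. Their poses are not given: they have to be found in the camera images.
- clamp: Aluminium bar clamp screwed to the ledge. Origin on the ledge under the middle of its bar, z up. The bar runs along the clamp's y axis, 300 mm long, 10 mm wide, z 18 to 38 mm. The fixed jaw block (50 x 40 mm, 52 mm high) is at the +y end (y +107 to +147 mm), a 40 mm high foot at the -y end. Both jaws reach 70 mm out to +x, where they hold the dustpan handle. The sliding jaw opens towards the clamp's -y.
- jaw (a joint): Sliding jaw, value in m: 0 as it grips the handle, grows as it is pushed back along the clamp's -y. Black plastic block 44 mm (x) by 68 mm (y), top at 50 mm above the ledge, with a 70 mm long arm to +x beside the handle. The ratchet locks it (30 N moves it no more than 2 or 3 mm) unless the red release is held down; then it slides with about 2 N.
- release (a joint): Red ratchet release, value in m: 0 up, 0.008 fully down on its stop; a spring brings it back up. It starts to move at about 3 N and is fully down at about 5 N. The jaw is free while it is more than 5 mm down; when let go its pawl drops between the teeth of the bar again (teeth every 8 mm), or rests on top of a tooth, the release then staying 5 mm down, which is fine.
- release_pad (a point): Centre of the flat top of the red release, 63 mm above the ledge when up; the pad is 40 mm (x) by 42 mm (y) and stands 13 mm proud of the jaw's top. It rides on the jaw; its axes are those of the clamp. Towards -y, its centre is 26 mm from the upright face of the thumb fence.
- fence_top (a point): Centre of the top edge of the thumb fence, an upright black wall on the jaw behind the release (on its -y side): 44 mm wide (x), 12 mm thick (y), top 95 mm above the ledge. Fingertips pressing the release push against it to move the jaw back. It rides on the jaw.
- jaw_back (a point): Centre of the sliding jaw's back face (its -y face), on the bar line 28 mm above the ledge; the face that meets the collar.
- collar_face (a point): Centre of the face of the orange stop collar that looks to the jaw (+y face), on the bar line 28 mm above the ledge. The collar is 34 mm (x) by 18 mm (y), its block 50 mm high with a small steel screw to 61 mm; it is tight on the bar (about 70 N moves it). The jaw has arrived when jaw_back meets this point. Axes as the clamp's.
- dustpan: Loose blue plastic dustpan, flat on the ledge. Origin on the ledge under the clamped part of its handle; the 24 mm wide handle (z 8 to 30 mm) runs along its x axis from -30 to +85 mm, the pan (190 x 210 mm, back wall 52 mm high) lies beyond, to x +275 mm.
- cup: Loose stainless steel cup, rim diameter 72 mm, 85 mm high; origin at the centre of its underside.
- bottle: Loose white plastic bottle with a twist cap, diameter 68 mm, 200 mm high; origin at the centre of its underside.
- soap_holder: Loose pale blue ceramic bar holder, 85 x 125 mm, 29 mm high with its yellow soap bar; origin at the centre of its underside.

How it is judged:
On the way, in this order (a step that is already met when the one before it is completed fails the run):
1. the release is pressed down while the jaw is still at the handle (value of joint release above 0.0045 m and value of joint jaw below 0.012 m), for 0.05 s.
2. the jaw slides back with the release held down (value of joint release above 0.003 m and value of joint jaw above 0.04 m), for 0.05 s.
At the end, for the whole second after the job is handed in: The sliding jaw stands against the orange collar (gap under 5 mm) at rest, the collar has not moved 6 mm or more, and the dustpan, cup, bottle and soap holder are within 25 mm of where they were (y of jaw_back in the frame of collar_face below 0.005 m and velocity of joint jaw below 0.005 m/s and distance of collar_face from where it was at the start of the episode below 0.006 m and distance of each of dustpan, cup, bottle, soap_holder from where it was at the start of the episode below 0.025 m and linear speed of dustpan below 0.01 m/s); the robot touches nothing.
It fails at once if the stop collar is shifted 6 mm or more (distance of collar_face from where it was at the start of the episode above 0.006 m).
It fails at once if the dustpan is lifted or dragged (distance of dustpan from where it was at the start of the episode above 0.025 m or height (world z) of dustpan above 0.012 m).
It fails at once if the cup, bottle or soap holder is moved, lifted or tipped (distance of any of cup, bottle, soap_holder from where it was at the start of the episode above 0.025 m or angle between any of cup, bottle's own z axis and vertical above 0.4 rad).
It also fails if it takes over 38 s, if anything falls off the work surface, if the arm or the gripper's body presses on something with over 40 N, if the wrist force passes 120 N, or if a joint passes its speed limit or range.

## Robot

A 6-joint arm with a two-finger parallel gripper is mounted at the origin on the work surface. World frame = base frame: x ahead of the robot, y to its left, z up, the work surface at z = 0. Lengths are in m, angles in rad, forces in N, time in s.
With the tool pointing down it reaches from about 0.225 to 0.875 m from the base axis. Payload 3.4 kg.
Tool frame: the origin (TCP) lies between the finger pads; the fingertips stand 11 mm ahead of it and the grasp point (between the pads) lies 8 mm behind it (tips_ahead is the distance from the TCP to the fingertips, in m); z points along the fingers, x is the direction in which the jaws open and shut, and the axes are right-handed (so a half turn about z gives the same grasp; the last joint's range is limited). The gripper opens to 85 mm and grips with 20 to 120 N. Pads are 22 mm wide; open, the fingers measure 114 mm over their backs; the gripper's body (76 mm by 85 mm) begins 54 mm behind the grasp point. The pads swing forward as they close: fully open they stand 13 mm farther back than shut.
Start: joints at [1.021, 0.276, 1.505, -0, 1.361, -0.121], TCP at [0.239, 0.523, 0.242] pointing down, gripper open.
Joint ranges: [-2.89, 2.89], [-0.75, 2.08], [0.22, 2.7], [-1.18, 4.32], [0.11, 2.71], [-2.7, 2.7]. Speed limits (rad/s): [2.57, 2.57, 3.14, 3.14, 3.14, 3.14].

## Interface

Orientations are given as a unit quaternion [w, x, y, z].
In Python, from rig import get_state, get_image, sign_off, masks_of, tips_ahead gives the robot as it stands.
- The arm moves only by the tool play_rows, never from a script. Its argument "series" is a list of rows, each an object of numbers: "fingers": the closure, from -1 (fully open) to 1 (shut); "dx", "dy", "dz": the shift along the world's x, y, z in mm; "turn": the turn about the world's z in rad. A call has 1 to 20 rows; each row shifts and turns the pose as measured when the row begins; what a row does not reach is not made up. A row lasts 1/12 s, in which the tool goes at most 41.7 mm and 7.16 degrees, less where a joint would pass 70% of its speed; a pose out of reach is approached as far as the arm can. A call with a gripper value outside its range is refused whole. The fingers move at their own pace and stop on an object; "squeeze" is the grip in N (left out, the last holds). Time passes only in rows, so rows that do not move let the fingers close. It gives the time, the measured TCP pose, the force and the opening at its end, in the units of the state.
- get_state(): the state, without advancing time (a new reading comes with each control period).
- get_image(name): name is "scene" or "top" or "wrist"; returns a dict with "pixels" (480x640x3 uint8, red, green, blue), "vfov" (degrees; the focal length in pixels is half the picture's height over the tangent of half this angle, whatever the lens; pixels are square), "cx", "cy" (the principal point, pixels), "rvec" (rotation vector, rad) and "tvec" (3), from world to camera coordinates, as OpenCV has them; the wrist camera has in their place "hand_eye" (4x4, takes a point from camera to tool coordinates, whose origin is the TCP and whose axes are the tool frame's). Camera axes: x right, y down, z forward; pixel columns grow to the right and rows downward; lengths in m; the calibration is good to about 2 mm. A picture is of the moment at which its call begins: read the wrist's pose just before it. There is no depth.
- sign_off(): hands the job in, once; it reports no verdict.
Trained networks look in a picture, given as the dict that the camera call returned (one of the last four; its "shot" number tells which), for a name from the list of things; names that differ only in an ending like _2 or _b are one class to them, and where a whole thing is asked for, a point or a joint stands for the part that bears it (a point fixed in the world has none). Each returns a list of dicts, best first, with "p" (0 to 1); they miss things now and then, are a little off and sometimes report something else, mostly with a low value. They report only what shows in the picture. A call takes as long as a camera call.
- masks_of(picture, label): "region" (480x640 bool, what is visible of it) and "xy" ([column, row] in pixels, amid what is visible of it).
The state is a dict: "clock": time; "qpos": joint angles; "qd": joint speeds; "effort": joint torques, N m; "position": TCP position; "ee_rot": TCP orientation; "contact_force": force on the tool from outside, world axes, zero at the start; "moment": the same for the moment, N m; "width": finger opening in m.
Only numpy, scipy, OpenCV 4.12 (cv2) and the standard library are available. Lean on these libraries where they do the work, as an engineer would, in place of code of your own. Each camera call takes 0.05 s, during which the arm holds its last target. There are 200 camera calls.

## Working session

There is one attempt and no reset: what is moved stays moved. The work goes in short steps, Python scripts to look and compute and a tool call to move; the robot and the scene stay as the last step left them, time stands still between calls to the robot, and variables do not carry over. Pictures are saved under pics/ and viewed, about 8 in all and at most 12, crops included, and the job is handed in when it is done.

Besides the shell and the picture viewer there is one more tool, called as name([rows], argument=value, ...), one row to a line, values as JSON. play_rows: Moves the arm, as the interface text tells. Its arguments: {"type":"object","properties":{"series":{"type":"array"},"squeeze":{"type":"number"}},"required":["series"]}

```bash
mkdir -p pics; cat > h.py <<'E'
import numpy as np, cv2
from rig import *
def ray(im,uv):
    f=240/np.tan(np.radians(im["vfov"])/2)
    d=np.array([(uv[0]-im["cx"])/f,(uv[1]-im["cy"])/f,1.])
    R=cv2.Rodrigues(np.array(im["rvec"],float))[0]; t=np.array(im["tvec"],float).ravel()
    return -R.T@t, R.T@d
def at(im,uv,z):
    c,d=ray(im,uv); return c+d*(z-c[2])/d[2]
def proj(im,P):
    f=240/np.tan(np.radians(im["vfov"])/2)
    K=np.array([[f,0,im["cx"]],[0,f,im["cy"]],[0,0,1]])
    return cv2.projectPoints(np.array(P,float).reshape(-1,1,3),np.array(im["rvec"],float),np.array(im["tvec"],float),K,None)[0].reshape(-1,2)
def save(im,n): cv2.imwrite("pics/"+n,im["pixels"][:,:,::-1])
E
python3 - <<'E'
from h import *
s=get_state(); print(s)
for n in("top","scene"):
    im=get_image(n); save(im,n+".png"); print(n,im["vfov"],im["rvec"],im["tvec"])
    for l in("release_pad","jaw","collar_face","clamp","dustpan","cup","bottle","soap_holder"):
        for m in masks_of(im,l)[:2]: print(l,round(m["p"],2),m["xy"],m["region"].sum(),at(im,m["xy"],.05).round(3))
E
```

```text
{'clock': 0.0, 'qpos': array([ 1.02101305e+00,  2.76581505e-01,  1.50614251e+00, -2.57309283e-05,
        1.36066477e+00, -1.21034926e-01]), 'qd': array([-5.96568750e-05,  1.48863697e-03, -6.41350308e-04, -1.18370010e-05,
        1.31770703e-03, -5.85086570e-04]), 'effort': array([-7.71363193e-04, -4.16763961e+01, -2.45805645e+01, -5.53811933e-04,
        1.10168828e-02, -3.37842799e-06]), 'position': array([0.23881267, 0.52250818, 0.24144363]), 'ee_rot': array([ 4.01946660e-04,  8.41346162e-01,  5.40495911e-01, -8.03193468e-04]), 'contact_force': array([-0.14679851, -0.25439229,  0.14167306]), 'moment': array([-0.01614522,  0.00707866,  0.0300032 ]), 'width': 0.08563642896366533}
top 45.17470331494752 [ 2.1687677  -2.12305889  0.14726244] [-0.03347775  0.55580502  1.14238603]
release_pad 0.94 [303.2, 253.1] 406 [0.51  0.017 0.05 ]
release_pad 0.47 [306.1, 253.1] 2871 [0.51  0.011 0.05 ]
jaw 0.86 [310.3, 251.3] 1060 [0.514 0.003 0.05 ]
jaw 0.62 [304.3, 252.7] 423 [0.511 0.015 0.05 ]
collar_face 0.63 [245.0, 292.8] 1056 [0.428 0.131 0.05 ]
collar_face 0.43 [383.9, 281.5] 176 [ 0.457 -0.146  0.05 ]
clamp 0.67 [306.5, 251.2] 2614 [0.514 0.01  0.05 ]
dustpan 0.68 [321.2, 150.2] 9178 [ 0.725 -0.015  0.05 ]
cup 0.65 [242.8, 294.3] 1083 [0.425 0.135 0.05 ]
bottle 0.63 [437.5, 236.0] 1344 [ 0.551 -0.254  0.05 ]
soap_holder 0.56 [362.6, 337.2] 2642 [ 0.346 -0.105  0.05 ]
scene 50.74237679704619 [ 2.13758341  0.66900332 -0.33218175] [-0.43536145 -0.11904092  1.31405852]
release_pad 0.74 [313.2, 243.0] 223 [0.507 0.018 0.05 ]
jaw 0.97 [314.2, 258.1] 1512 [ 0.537 -0.022  0.05 ]
clamp 0.6 [315.8, 256.2] 3012 [ 0.536 -0.015  0.05 ]
dustpan 0.58 [403.4, 316.1] 10974 [ 0.76  -0.065  0.05 ]
cup 0.87 [311.8, 211.3] 1225 [0.435 0.114 0.05 ]
bottle 0.57 [238.5, 313.9] 3496 [ 0.517 -0.227  0.05 ]
soap_holder 0.67 [212.0, 261.5] 1756 [ 0.375 -0.148  0.05 ]
soap_holder 0.19 [316.2, 255.0] 2908 [ 0.535 -0.011  0.05 ]
```

```bash
python3 - <<'E'
import cv2
a=cv2.imread("pics/top.png")[190:350,200:440]; cv2.imwrite("pics/topc.png",cv2.resize(a,(792,528),interpolation=cv2.INTER_CUBIC))
a=cv2.imread("pics/scene.png")[160:360,190:460]; cv2.imwrite("pics/scenec.png",cv2.resize(a,(783,580),interpolation=cv2.INTER_CUBIC))
E
```

```text
(no output)
```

View pics/topc.png

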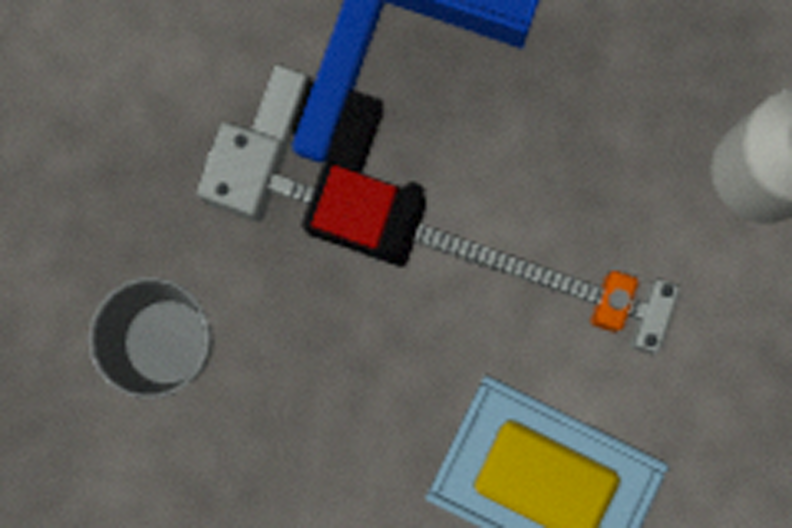

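View pics/scenec.png

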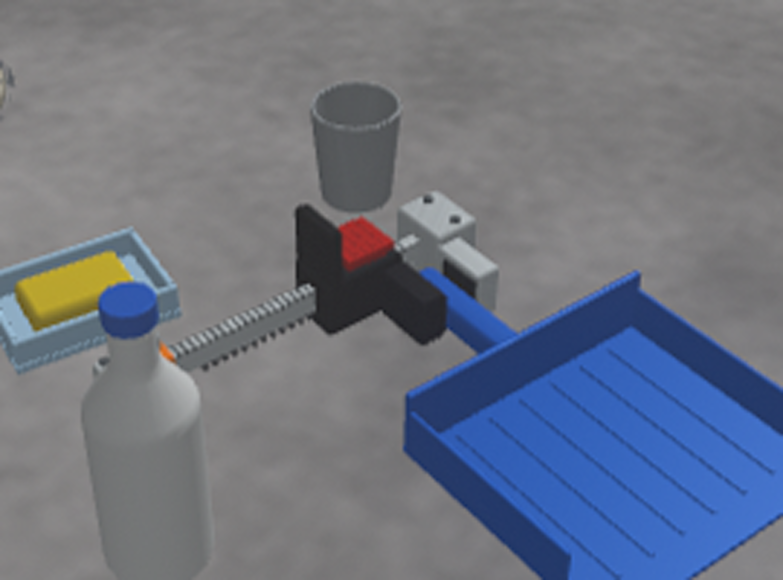

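The top view shows the red pad at about full-frame (307,253), the fence just to its right, and the orange collar at (386,281). In the scene view the bar between jaw and collar is clear, with the bottle standing well to the side. Next I measure by colour.

```bash
python3 - <<'E'
from h import *
im={n:get_image(n) for n in("top","scene")}
def cen(im,lo,hi):
    h=cv2.cvtColor(im["pixels"],cv2.COLOR_RGB2HSV); m=cv2.inRange(h,lo,hi)
    n,l,s,c=cv2.connectedComponentsWithStats(m); i=1+np.argmax(s[1:,4]); 
    return c[i],s[i,4],cv2.minAreaRect(np.argwhere(l==i)[:,::-1].astype(np.float32))
t=im["top"]
r=cen(t,(0,150,60),(4,255,255)); o=cen(t,(8,150,100),(18,255,255)); print(r,o)
P=at(t,r[0],.063); C=at(t,o[0],.048)
rs=cen(im["scene"],(0,150,60),(4,255,255)); print("scene red",rs[0],at(im["scene"],rs[0],.063))
for q in (r,o):
  b=cv2.boxPoints(q[2]); print([at(t,x,.06)[:2].round(4) for x in b])
y=P-C; y[2]=0; L=np.linalg.norm(y); y/=L; 
print("pad",P,"collar",C,"dist",L,"y",y,"ang",np.degrees(np.arctan2(y[1],y[0])))
# fixed jaw front etc.: project model
x=np.array([y[1],-y[0],0]); 
A=np.array([P[0],P[1],0])
M=lambda a,b,z:A+a*x+b*y+[0,0,z]
pts=[M(a,b,.063) for a in(-.02,.02) for b in(-.021,.021)]+[M(a,b,.095) for a in(-.022,.022) for b in(-.026,-.038)]+[C+a*x+b*y+[0,0,.002] for a in(-.017,.017) for b in(-.009,.009)]
for n in im:
  v=im[n]["pixels"][:,:,::-1].copy(); v=cv2.resize(v,None,fx=4,fy=4,interpolation=cv2.INTER_CUBIC)
  for p in proj(im[n],pts): cv2.circle(v,tuple(int(k) for k in p*4+2),3,(0,255,0),-1)
  cv2.imwrite(f"pics/{n}_m.png",v[860:1240,1100:1700] if n=="top" else v[800:1200,1000:1500])
print("jawback-collar travel",L-.009-.038)
E
```

```text
(array([306.83894231, 252.06490385]), np.int32(416), ((306.90411376953125, 252.0890350341797), (21.1844482421875, 19.896997451782227), 20.556045532226562)) (array([385.45522388, 280.97014925]), np.int32(134), ((385.70001220703125, 280.9000244140625), (9.486830711364746, 17.708751678466797), 18.43494987487793))
scene red [314.37894737 242.92105263] [0.51835704 0.00583474 0.063     ]
[array([0.4996, 0.0357]), array([0.5375, 0.0227]), array([ 0.5233, -0.0174]), array([ 0.4856, -0.0043])]
[array([ 0.4432, -0.1345]), array([ 0.4768, -0.1454]), array([ 0.4712, -0.1633]), array([ 0.4377, -0.1524])]
pad [0.51115067 0.00918437 0.063     ] collar [ 0.4577678  -0.14964503  0.048     ] dist 0.16756046788326157 y [0.31858872 0.94789305 0.        ] ang 71.42240195395141
jawback-collar travel 0.12056046788326155
```

View pics/top_m.png

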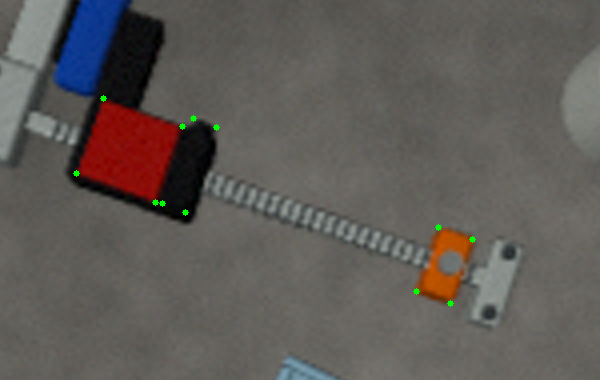

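The model overlay fits the pad, the fence and the collar to 1–2 mm. Travel is about 120 mm and clamp +y points 71.2° in the world frame. I'll move above the pad with fingers shut and tool x along clamp x.

play_rows([
  {"fingers":1,"dx":18,"dy":-34.7,"dz":0,"turn":-0.098},
  {"fingers":1,"dx":18,"dy":-34.7,"dz":0,"turn":-0.098},
  {"fingers":1,"dx":18,"dy":-34.7,"dz":0,"turn":-0.098},
  {"fingers":1,"dx":18,"dy":-34.7,"dz":0,"turn":-0.098},
  {"fingers":1,"dx":18,"dy":-34.7,"dz":0,"turn":-0.098},
  {"fingers":1,"dx":18,"dy":-34.7,"dz":0,"turn":-0.098},
  {"fingers":1,"dx":18,"dy":-34.7,"dz":0,"turn":-0.098},
  {"fingers":1,"dx":18,"dy":-34.7,"dz":0,"turn":-0.098},
  {"fingers":1,"dx":18,"dy":-34.7,"dz":0,"turn":-0.098},
  {"fingers":1,"dx":18,"dy":-34.7,"dz":0,"turn":-0.098},
  {"fingers":1,"dx":18,"dy":-34.7,"dz":0,"turn":-0.098},
  {"fingers":1,"dx":18,"dy":-34.7,"dz":0,"turn":-0.098},
  {"fingers":1,"dx":18,"dy":-34.7,"dz":0,"turn":-0.098},
  {"fingers":1,"dx":18,"dy":-34.7,"dz":0,"turn":-0.098},
  {"fingers":1,"dx":18,"dy":-34.7,"dz":0,"turn":-0.098},
  {"fingers":1,"dx":0,"dy":0,"dz":0,"turn":0},
], squeeze=30)

```text
clock: 2.33
position: [0.5168, -0.0206, 0.2445]
ee_rot: [0.001, 0.981, -0.196, 0.009]
contact_force: [0.4, 0.4, 0.5]
width: 0.0002
```

```bash
cat > st.py <<'E'
from h import *
s=get_state(); w,x,y,z=s["ee_rot"]; p=s["position"]
Y=np.array([.3223,.9466]);X=np.array([.9466,-.3223]); d=p[:2]-[.5112,.0092]
print("t",s["clock"],"p",p.round(4),"yaw",np.degrees(np.arctan2(2*(x*y+w*z),w*w+x*x-y*y-z*z)).round(2),"F",s["contact_force"].round(2),"rel pad x,y",(d@X).round(4),(d@Y).round(4),"w",s["width"], "tips", tips_ahead() if callable(tips_ahead) else tips_ahead)
E
python3 st.py
```

```text
t 2.3333 p [ 0.5168 -0.0206  0.2445] yaw -22.58 F [0.44 0.38 0.53] rel pad x,y 0.0149 -0.0264 w 0.0002377197529212549 tips 0.011
```

play_rows([
  {"fingers":1,"dx":-8,"dy":22,"dz":-20,"turn":0.066},
  {"fingers":1,"dx":0,"dy":0,"dz":-30,"turn":0},
  {"fingers":1,"dx":0,"dy":0,"dz":-30,"turn":0},
  {"fingers":1,"dx":0,"dy":0,"dz":-20,"turn":0},
  {"fingers":1,"dx":0,"dy":0,"dz":-10,"turn":0},
  {"fingers":1,"dx":0,"dy":0,"dz":0,"turn":0},
])

```text
clock: 2.83
position: [0.5109, -0.001, 0.1324]
ee_rot: [-0.0, 0.986, -0.165, 0.013]
contact_force: [-0.3, 0.2, -0.1]
width: 0.0002
```

```bash
python3 st.py; python3 -c "
from h import *
im=get_image('scene');v=im['pixels'][130:330,190:460,::-1];cv2.imwrite('pics/s2.png',cv2.resize(v,(783,580),interpolation=cv2.INTER_CUBIC))"
```

```text
t 2.8333 p [ 0.5109 -0.001   0.1324] yaw -18.95 F [-0.29  0.24 -0.09] rel pad x,y 0.003 -0.0098 w 0.0002236806452441491 tips 0.011
```

View pics/s2.png

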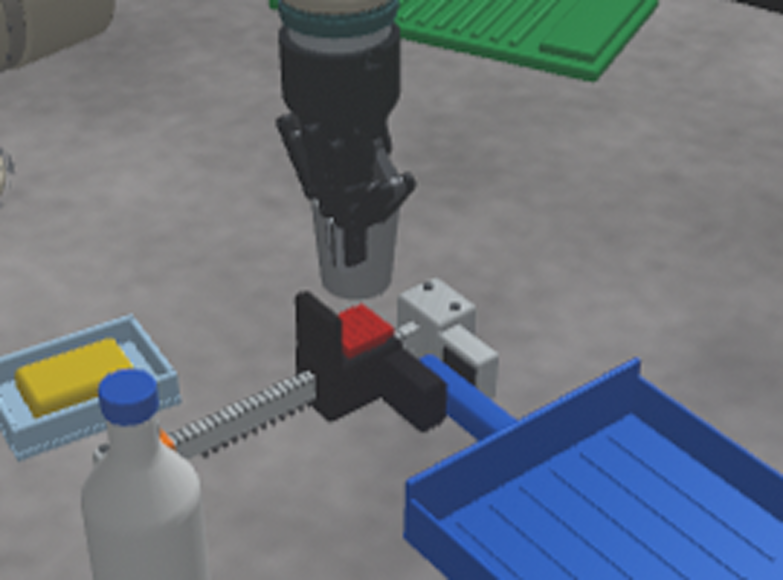

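The shut fingertips (about (350,260) in the crop) are above the red pad, in front of the fence. Next I descend to just above the pad.

play_rows([
  {"fingers":1,"dx":-3,"dy":3,"dz":-18,"turn":0},
  {"fingers":1,"dx":0,"dy":0,"dz":-16,"turn":0},
  {"fingers":1,"dx":0,"dy":0,"dz":-8,"turn":0},
  {"fingers":1,"dx":0,"dy":0,"dz":-3,"turn":0},
  {"fingers":1,"dx":0,"dy":0,"dz":0,"turn":0},
])

```text
clock: 3.3
position: [0.5127, 0.0026, 0.0923]
ee_rot: [-0.0, 0.986, -0.163, 0.019]
contact_force: [-0.0, -0.7, 0.4]
width: 0.0001
```

```bash
python3 st.py
```

```text
t 3.3 p [0.5127 0.0026 0.0923] yaw -18.83 F [-0.02 -0.73  0.36] rel pad x,y 0.0035 -0.0058 w 0.0001154466570361778 tips 0.011
```

play_rows([
  {"fingers":1,"dx":-3,"dy":0,"dz":-8,"turn":0},
  {"fingers":1,"dx":-1,"dy":0,"dz":-6,"turn":0},
  {"fingers":1,"dx":0,"dy":0,"dz":-3,"turn":0},
  {"fingers":1,"dx":0,"dy":0,"dz":-2,"turn":0},
  {"fingers":1,"dx":0,"dy":0,"dz":-1,"turn":0},
])

```text
clock: 3.72
position: [0.5109, 0.0023, 0.0739]
ee_rot: [-0.001, 0.986, -0.163, 0.022]
contact_force: [-0.6, -0.1, 2.1]
width: -0.0001
```

```bash
python3 st.py
```

```text
t 3.7167 p [0.5109 0.0023 0.0739] yaw -18.82 F [-0.57 -0.05  2.07] rel pad x,y 0.0019 -0.0067 w -7.11494324385408e-05 tips 0.011
```

Contact is at the expected height (TCP 74 mm). Now press.

play_rows([
  {"fingers":1,"dx":0,"dy":0,"dz":-3,"turn":0},
  {"fingers":1,"dx":0,"dy":0,"dz":-3,"turn":0},
  {"fingers":1,"dx":0,"dy":0,"dz":-3,"turn":0},
  {"fingers":1,"dx":0,"dy":0,"dz":-2,"turn":0},
])

```text
clock: 4.05
position: [0.5112, 0.0022, 0.0656]
ee_rot: [-0.0, 0.986, -0.163, 0.023]
contact_force: [-8.5, 0.6, 33.0]
width: 0.0004
```

```bash
python3 st.py
```

```text
t 4.05 p [0.5112 0.0022 0.0656] yaw -18.81 F [-8.53  0.64 32.97] rel pad x,y 0.0023 -0.0066 w 0.0004317875488414921 tips 0.011
```

play_rows([
  {"fingers":1,"dx":0,"dy":0,"dz":0.5,"turn":0},
  {"fingers":1,"dx":0,"dy":0,"dz":0,"turn":0},
])

```text
clock: 4.22
position: [0.5109, 0.0023, 0.0677]
ee_rot: [-0.0, 0.986, -0.163, 0.023]
contact_force: [-1.4, -0.3, 3.3]
width: 0.0
```

```bash
python3 st.py
```

```text
t 4.2167 p [0.5109 0.0023 0.0677] yaw -18.81 F [-1.38 -0.32  3.29] rel pad x,y 0.0019 -0.0067 w 4.4506453064058916e-05 tips 0.011
```

play_rows([
  {"fingers":1,"dx":-1,"dy":-2.8,"dz":-1.5,"turn":0},
  {"fingers":1,"dx":-1,"dy":-2.8,"dz":-1,"turn":0},
  {"fingers":1,"dx":-1,"dy":-2.8,"dz":-1,"turn":0},
  {"fingers":1,"dx":-1,"dy":-2.8,"dz":-1,"turn":0},
])

```text
clock: 4.55
position: [0.5082, -0.0073, 0.0659]
ee_rot: [-0.003, 0.986, -0.164, 0.025]
contact_force: [-3.0, 4.0, 15.4]
width: 0.0
```

```bash
python3 st.py
```

```text
t 4.55 p [ 0.5082 -0.0073  0.0659] yaw -18.89 F [-3.03  4.04 15.4 ] rel pad x,y 0.0025 -0.0166 w 2.403389311728307e-05 tips 0.011
```

play_rows([
  {"fingers":1,"dx":-1.6,"dy":-3.8,"dz":-0.8,"turn":0},
  {"fingers":1,"dx":-1.6,"dy":-3.8,"dz":-0.8,"turn":0},
  {"fingers":1,"dx":-1.6,"dy":-3.8,"dz":-0.8,"turn":0},
  {"fingers":1,"dx":-1.6,"dy":-3.8,"dz":-0.8,"turn":0},
  {"fingers":1,"dx":-1.6,"dy":-3.8,"dz":-0.8,"turn":0},
])

```text
clock: 4.97
position: [0.5022, -0.0255, 0.066]
ee_rot: [-0.005, 0.986, -0.165, 0.028]
contact_force: [-1.8, 3.1, 11.8]
width: 0.0003
```

```bash
python3 st.py
```

```text
t 4.9667 p [ 0.5022 -0.0255  0.066 ] yaw -19.05 F [-1.77  3.14 11.78] rel pad x,y 0.0027 -0.0357 w 0.00028498652566711437 tips 0.011
```

play_rows([
  {"fingers":1,"dx":-2,"dy":-4.7,"dz":-0.8,"turn":0},
  {"fingers":1,"dx":-2,"dy":-4.7,"dz":-0.8,"turn":0},
  {"fingers":1,"dx":-2,"dy":-4.7,"dz":-0.8,"turn":0},
  {"fingers":1,"dx":-2,"dy":-4.7,"dz":-0.8,"turn":0},
  {"fingers":1,"dx":-2,"dy":-4.7,"dz":-0.8,"turn":0},
  {"fingers":1,"dx":-2,"dy":-4.7,"dz":-0.8,"turn":0},
  {"fingers":1,"dx":-2,"dy":-4.7,"dz":-0.8,"turn":0},
  {"fingers":1,"dx":-2,"dy":-4.7,"dz":-0.8,"turn":0},
  {"fingers":1,"dx":-2,"dy":-4.7,"dz":-0.8,"turn":0},
  {"fingers":1,"dx":-2,"dy":-4.7,"dz":-0.8,"turn":0},
])

```text
clock: 5.8
position: [0.4867, -0.0729, 0.0661]
ee_rot: [-0.01, 0.985, -0.168, 0.036]
contact_force: [-1.7, 2.9, 10.3]
width: 0.0
```

```bash
python3 st.py; python3 -c "
from h import *
im=get_image('scene');v=im['pixels'][130:330,190:460,::-1];cv2.imwrite('pics/s3.png',cv2.resize(v,(783,580),interpolation=cv2.INTER_CUBIC))"; python3 st.py
```

```text
t 5.8 p [ 0.4867 -0.0729  0.0661] yaw -19.4 F [-1.68  2.94 10.32] rel pad x,y 0.0032 -0.0856 w 3.855953788131474e-05 tips 0.011
t 5.85 p [ 0.4864 -0.0737  0.0661] yaw -19.4 F [-1.83  1.23 11.4 ] rel pad x,y 0.0033 -0.0865 w 7.056092535972313e-05 tips 0.011
```

View pics/s3.png

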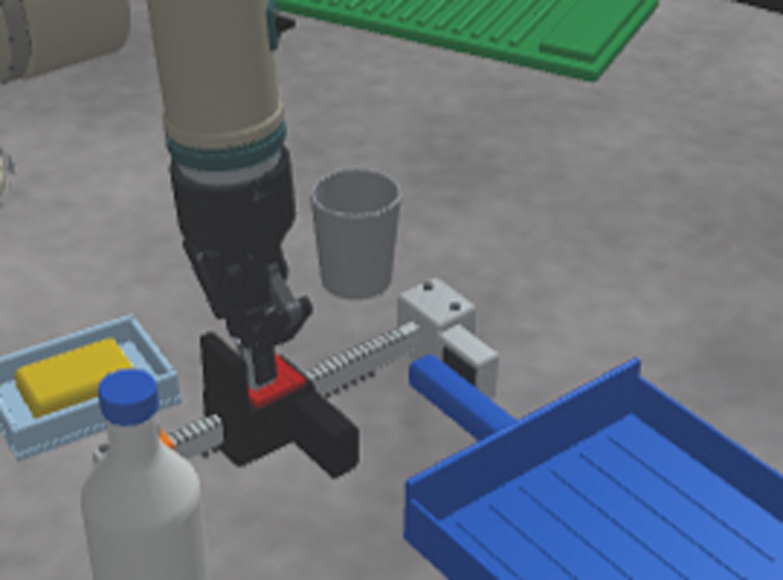

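The jaw is sliding with the release held, the handle is already free, and the dustpan, cup, bottle and soap holder have not moved. Next I go most of the remaining ~48 mm.

play_rows([
  {"fingers":1,"dx":-2,"dy":-4.7,"dz":-0.8,"turn":0.002},
  {"fingers":1,"dx":-2,"dy":-4.7,"dz":-0.8,"turn":0.002},
  {"fingers":1,"dx":-2,"dy":-4.7,"dz":-0.8,"turn":0.002},
  {"fingers":1,"dx":-2,"dy":-4.7,"dz":-0.8,"turn":0.002},
  {"fingers":1,"dx":-2,"dy":-4.7,"dz":-0.8,"turn":0.002},
  {"fingers":1,"dx":-2,"dy":-4.7,"dz":-0.8,"turn":0.002},
  {"fingers":1,"dx":-2,"dy":-4.7,"dz":-0.8,"turn":0.002},
  {"fingers":1,"dx":-1,"dy":-2.8,"dz":-0.8,"turn":0},
])

```text
clock: 6.52
position: [0.4744, -0.1106, 0.0661]
ee_rot: [-0.012, 0.986, -0.163, 0.041]
contact_force: [-2.4, 3.0, 12.3]
width: -0.0001
```

```bash
python3 st.py
```

```text
t 6.5167 p [ 0.4744 -0.1106  0.0661] yaw -18.82 F [-2.39  3.   12.31] rel pad x,y 0.0038 -0.1252 w -0.0001438429114383375 tips 0.011
```

Now small steps, watching the force.

play_rows([
  {"fingers":1,"dx":-0.8,"dy":-2,"dz":-0.8,"turn":0},
  {"fingers":1,"dx":-0.8,"dy":-2,"dz":-0.8,"turn":0},
  {"fingers":1,"dx":-0.8,"dy":-2,"dz":-0.8,"turn":0},
  {"fingers":1,"dx":-0.8,"dy":-2,"dz":-0.8,"turn":0},
])

```text
clock: 6.85
position: [0.4732, -0.1162, 0.0662]
ee_rot: [-0.016, 0.985, -0.166, 0.044]
contact_force: [-0.2, 7.3, 11.4]
width: 0.0002
```

```bash
python3 st.py
```

```text
t 6.85 p [ 0.4732 -0.1162  0.0662] yaw -19.27 F [-0.23  7.26 11.35] rel pad x,y 0.0044 -0.131 w 0.00016840345527678672 tips 0.011
```

play_rows([
  {"fingers":1,"dx":-0.8,"dy":-2,"dz":-0.8,"turn":0},
  {"fingers":1,"dx":-0.8,"dy":-2,"dz":-0.8,"turn":0},
])

```text
clock: 7.02
position: [0.4731, -0.118, 0.0662]
ee_rot: [-0.019, 0.984, -0.168, 0.046]
contact_force: [0.1, 8.7, 11.7]
width: 0.0001
```

```bash
python3 st.py; python3 -c "
from h import *
im=get_image('top');v=im['pixels'][200:340,280:450,::-1];cv2.imwrite('pics/t4.png',cv2.resize(v,None,fx=4,fy=4,interpolation=cv2.INTER_CUBIC))"
```

```text
t 7.0167 p [ 0.4731 -0.118   0.0662] yaw -19.53 F [ 0.15  8.67 11.7 ] rel pad x,y 0.0049 -0.1327 w 9.105962169080487e-05 tips 0.011
```

View pics/t4.png

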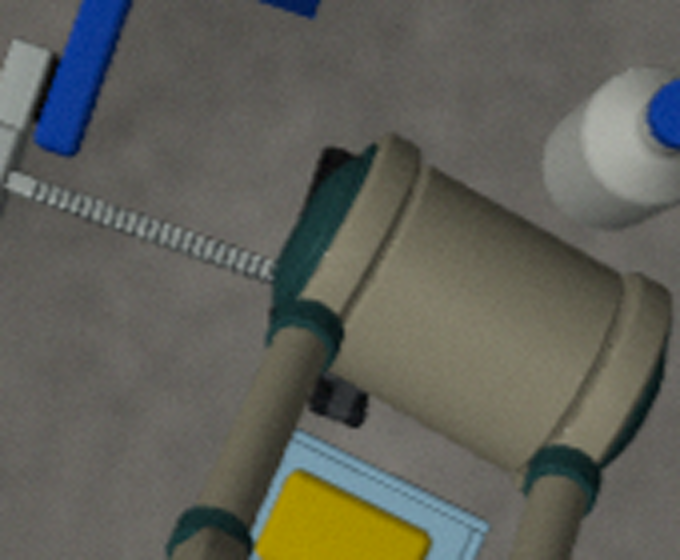

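play_rows([
  {"fingers":1,"dx":-1.3,"dy":-3.2,"dz":-0.8,"turn":0.003},
  {"fingers":1,"dx":-1.3,"dy":-3.2,"dz":-0.8,"turn":0.003},
])

```text
clock: 7.23
position: [0.4729, -0.1189, 0.0663]
ee_rot: [-0.026, 0.984, -0.169, 0.048]
contact_force: [5.1, 19.7, 12.2]
width: -0.0002
```

```bash
python3 st.py; python3 -c "
from h import *
im=get_image('scene');v=im['pixels'][180:320,190:360,::-1];cv2.imwrite('pics/s5.png',cv2.resize(v,None,fx=4,fy=4,interpolation=cv2.INTER_CUBIC))"
```

```text
t 7.2333 p [ 0.4729 -0.1189  0.0663] yaw -19.67 F [ 5.1  19.7  12.22] rel pad x,y 0.005 -0.1336 w -0.00021223435906957266 tips 0.011
```

View pics/s5.png

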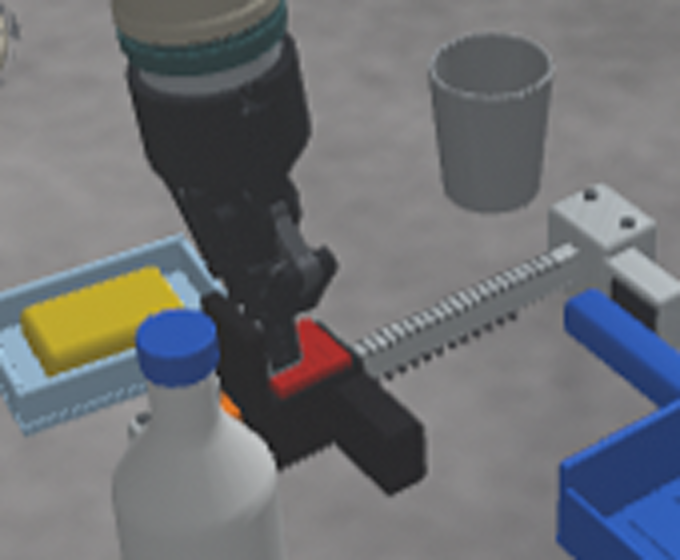

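The push force rose to about 20 N with under 1 mm of motion, and the orange collar sits against the jaw's back, so the jaw has arrived. I'll lift straight up, then ease away from the fence.

play_rows([
  {"fingers":1,"dx":0,"dy":0,"dz":2,"turn":0},
  {"fingers":1,"dx":0,"dy":0,"dz":6,"turn":0},
  {"fingers":1,"dx":0,"dy":0,"dz":6,"turn":0},
  {"fingers":1,"dx":1,"dy":3,"dz":8,"turn":0},
  {"fingers":1,"dx":1,"dy":3,"dz":12,"turn":0},
  {"fingers":1,"dx":1,"dy":3,"dz":20,"turn":0},
  {"fingers":1,"dx":0,"dy":0,"dz":30,"turn":0},
  {"fingers":1,"dx":0,"dy":0,"dz":30,"turn":0},
  {"fingers":1,"dx":0,"dy":0,"dz":30,"turn":0},
  {"fingers":1,"dx":-10,"dy":30,"dz":20,"turn":0},
  {"fingers":1,"dx":-10,"dy":35,"dz":0,"turn":0},
  {"fingers":1,"dx":-10,"dy":35,"dz":0,"turn":0},
  {"fingers":1,"dx":-10,"dy":35,"dz":0,"turn":0},
  {"fingers":1,"dx":-10,"dy":35,"dz":0,"turn":0},
  {"fingers":1,"dx":-10,"dy":35,"dz":0,"turn":0},
  {"fingers":1,"dx":-10,"dy":35,"dz":0,"turn":0},
  {"fingers":1,"dx":-10,"dy":35,"dz":0,"turn":0},
  {"fingers":1,"dx":0,"dy":0,"dz":0,"turn":0},
  {"fingers":1,"dx":0,"dy":0,"dz":0,"turn":0},
])

```text
clock: 8.87
position: [0.3903, 0.1714, 0.244]
ee_rot: [-0.024, 0.983, -0.174, 0.053]
contact_force: [0.7, 0.2, 0.0]
width: 0.0004
```

```bash
python3 st.py; python3 - <<'E'
from h import *
im=get_image('top');v=im['pixels'][190:350,200:440,::-1];cv2.imwrite('pics/t6.png',cv2.resize(v,(792,528),interpolation=cv2.INTER_CUBIC))
h=cv2.cvtColor(im["pixels"],cv2.COLOR_RGB2HSV)
for n,lo,hi,z in(("red",(0,150,60),(4,255,255),.060),("orange",(8,150,100),(18,255,255),.048)):
    _,l,s,c=cv2.connectedComponentsWithStats(cv2.inRange(h,lo,hi)); i=1+np.argmax(s[1:,4]); print(n,s[i,4],c[i],at(im,c[i],z))
for k in("dustpan","cup","bottle","soap_holder"):
    m=masks_of(im,k); print(k,m and m[0]["xy"])
E
```

```text
t 8.8667 p [0.3903 0.1714 0.244 ] yaw -20.25 F [0.75 0.23 0.02] rel pad x,y -0.1668 0.1146 w 0.0003884002882062046 tips 0.011
red 421 [363.80522565 272.0736342 ] [ 0.47383186 -0.10518476  0.06      ]
orange 111 [386.15315315 281.08108108] [ 0.45757539 -0.15104708  0.048     ]
dustpan [318.6, 153.5]
cup [244.4, 293.6]
bottle [434.8, 235.8]
soap_holder [364.9, 338.3]
```

View pics/t6.png

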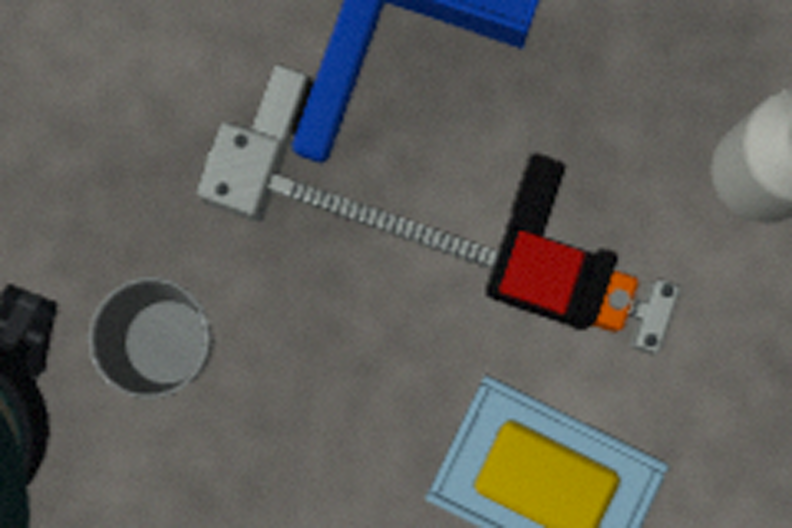

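The jaw is against the collar: the pad moved 120.3 mm against about 120.6 mm measured. The collar screw is still at crop (619,299) and the other objects are unmoved.

```bash
python3 -c "
from rig import *
print(sign_off())"
```

```text
the job is handed in; nothing more can be done
None
```

The sliding jaw now stands against the orange collar and the dustpan handle is free. I handed the job in at about 9 s of the 38 s allowed; no verdict is reported.

- **What I did:** I pressed the red release fully down with the shut fingertips. Keeping it down, I pushed the jaw back along its bar by the thumb fence until it met the collar. I then lifted the fingers off and moved clear.
- **Jaw and collar:** The push force rose to about 20 N with under 1 mm of motion, well below the 70 N that shifts the collar. The red pad moved 120.3 mm, against about 120.6 mm measured beforehand. That puts the gap near zero, within camera accuracy of about 2 mm. The fence hides the contact face from above, so I did not see the gap itself.
- **Other objects:** The collar, cup, bottle, soap holder and dustpan look unmoved in the before and after top pictures. The mask centres differ by up to about 4 px, which I take as detector noise. After retreating, the contact force was under 1 N.
- **What went less cleanly:** The first press briefly reached about 33 N, and I eased it straight away. The tool also tilted a few degrees during the push.

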